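Shut and lock the parts cabinet

TASK

Shut up the little blue parts cabinet: with the fingertips push both of its open drawers fully home, and only then push the red tab of the locking slide on its top to the left as far as it goes, so that the slide's tongues stand before both drawers. Only push: pinch and lift nothing, and leave the things on and around the cabinet where they are. Finish with the hand clear.

Things in the scene. Friction and masses are not known exactly. Their poses are not given: they have to be found in the camera images.
- parts_cabinet: blue low steel cabinet, fixed to the worktop, 150 deep (x) x 250 wide (y) x 60 high; origin at the centre of its underside. Own +x points to its back, +y to its left as seen from the robot, z up; its front is the plane x = -75. Two drawers side by side, centred at y = +55 and y = -55, between three 30 mm wide pillars at y = -110, 0, +110.
- drawer_left (a joint): how far the left drawer stands out toward the robot, m: 0 = fully home (end stop, its front flush with the cabinet's front), 0.09 = fully out. It slides along the cabinet's x, needs about 1.5 N and stays where it is left.
- drawer_left_front (a point): centre of the outer face of the left drawer's flat grey front; moves with the drawer. The front is 77 wide, 47 high (6 to 53 mm above the worktop), 12 thick; push it along the cabinet's +x. It has no handle, only a flat card frame.
- drawer_right (a joint): the same for the right drawer: 0 = fully home, 0.09 = fully out
- drawer_right_front (a point): the same for the right drawer's front, same size
- lock_slide (a joint): travel of the aluminium locking slide, m: 0 = unlocked (right), 0.04 = locked (left end stop). It moves along the cabinet's +y, needs about 1.5 N and stays where it is left.
- lock_tongue (a point): lower end of the slide's left tongue (moves with the slide). Two tongues, 24 wide, hang 42 to 65 mm above the worktop, 4 to 10 mm before the cabinet's front. Unlocked they stand before the pillars at y = -110 and 0, locked 40 mm further left before the drawer fronts; moved over while a drawer is out, they block it.
- lock_tab (a point): centre of the red thumb tab on the slide; moves with it. The tab is an upright plate 30 long (cabinet x), 10 thick (cabinet y), 20 high, from 65 to 85 mm above the worktop; unlocked it stands at cabinet x = -54, y = -55. Below it is the slide's bar, top 65 mm above the worktop. Push its right side toward the cabinet's +y.
- tab_right: right half (5 mm) of the red tab's plate; its origin is the slide's own, 55 mm left of the tab: use lock_tab for its place. Pressing both halves at once counts as pinching.
- tab_left: left half of the red tab's plate, as above
- drawer_left_face: outer 6 mm of the left drawer's front: push here. Origin at worktop height below the centre of its outer face
- drawer_left_inside: inner 6 mm of the left drawer's front; pressing it and the face at once counts as pinching
- drawer_right_face: outer 6 mm of the right drawer's front: push here
- drawer_right_inside: inner 6 mm of the right drawer's front, as on the left
- solder_spool: spool of solder with white flanges, 50 mm dia. x 36, standing on the rear of the cabinet's top; leave it there. Origin at the centre of its underside. Sizes in mm.
- vinyl_tape: roll of black tape lying flat, 66 mm dia. x 19, on the rear of the cabinet's top; leave it there. Origin at the centre of its underside. Sizes in mm.
- mug_1: blue mug with handle, 80 x 119 x 94; stands on the worktop to the left of the cabinet; leave it. Origin at the centre of its underside. Sizes in mm.
- run_capacitor: white upright motor capacitor, 42 mm dia. x 89; stands on the worktop to the left of the cabinet (may change places with the mug); leave it. Origin at the centre of its underside. Sizes in mm.
- drain_pump: black and grey drain pump, 116 x 85 x 100; on the worktop, back left; leave it. Origin at the centre of its underside. Sizes in mm.
- inlet_valve: white double valve with two black coils, 80 x 75 x 51; on the worktop, front right; leave it. Origin at the centre of its underside. Sizes in mm.
- orange_stubby: stubby screwdriver with orange handle, 144 long, 32 thick, lying across the front edge of the worktop; leave it. Origin at the centre of its underside. Sizes in mm.
- idler_wheel: black belt idler wheel lying flat, 80 mm dia. x 21, on the worktop right of the cabinet; leave it. Origin at the centre of its underside. Sizes in mm.

How it is judged:
By the outcome, as a careful person would: the job done as asked, in the order asked, and still so for the second after the job is handed in, with the robot touching nothing.
It also fails if it takes over 48 s, if anything falls off the work surface, if the arm or the gripper's body presses on something with over 40 N, if the wrist force passes 120 N, or if a joint passes its speed limit or range.

ROBOT

A 6-joint arm with a two-finger parallel gripper is mounted at the origin on a cart in front of the work surface, level with it; the furniture and walls round the work are solid. World frame = base frame: x ahead of the robot, y to its left, z up, the work surface at z = 0. Lengths are in mm, angles in rad, forces in N, time in s.
With the tool pointing down it reaches from about 400 to 925 mm from the base axis. Payload 12.5 kg.
Tool frame: the origin (TCP) lies at the very end of the fingers, on their centre line; the grasp point (between the pads) lies 19 mm behind it; z points along the fingers, y is the line along which they close (so a half turn about z gives the same grasp; the last joint's range is limited). The gripper opens to 95 mm and grips with 3 to 60 N. Pads are 20 mm wide; open, the fingers measure 119 mm over their backs; the gripper's body (75 mm by 180 mm) begins 59 mm behind the grasp point.
Start: joints at [1.125, 0.491, 1.559, -0, 1.092, -0.106], TCP at [208.296, 589.287, 214.661] pointing down, gripper open.
Joint ranges: [-3.1, 3.1], [-0.84, 2.19], [0.05, 2.79], [-1.13, 4.28], [0.06, 2.93], [-2.69, 2.69]. Speed limits (rad/s): [2.22, 2.22, 2.79, 3.14, 3.14, 3.14].

INTERFACE

Orientations are given as [roll, pitch, yaw] about the fixed x, y, z axes, in that order (R = Rz(yaw) Ry(pitch) Rx(roll)).
In Python, from cell import state, imaging, env, spot_in, mark_of gives the robot as it stands. The module is installed in compiled form; this text tells all that it offers.
- The arm moves only by the tool step_arm, never from a script. Its argument "increments" is a list of rows, each an object with "slide": the shift along the tool's x, y, z in m, a list of three; "roll": the turn about the tool's z in rad. A call has 1 to 5 rows; each row is the pose to reach, as a shift and turn from the pose commanded when the call began, along the tool's axes at that moment; what a row does not reach only later rows make up. A row lasts 1/8 s, in which the tool goes at most 62.5 mm and 10.7 degrees, less where a joint would pass 70% of its speed; a pose out of reach is approached as far as the arm can. A call with a gripper value outside its range is refused whole. "fingers" is the opening, from 0 (shut) to 1 (fully open), set as the call begins (left out, the last holds). The fingers move at their own pace and stop on an object; the grip force is fixed at half the most. Time passes only in rows, so rows that repeat a pose let the fingers close. It gives the time, the measured TCP pose, the force, the opening and the grip force at its end, in the units of the state.
- state(): the state, without advancing time (a new reading comes with each control period).
- imaging.read_camera(name): name is "scene" or "top" or "wrist"; returns a dict with "color" (400x640x3 uint8, red, green, blue), "z_map" (400x640 float32, mm along the optical axis (not along the pixel's ray), 0 where there is no reading), "intrinsics" (3x3 intrinsics, pixels), "distortion" ([k1, k2, p1, p2, k3] as OpenCV has them; the pictures are not rectified), "camera_from_world" (4x4, takes a point from world to camera coordinates). Camera axes: x right, y up, looking along -z (the intrinsics and any distortion apply to the point x, -y, -z); pixel columns grow to the right and rows downward; lengths in mm; the calibration is good to about 2 mm. A picture is of the moment at which its call begins.
- env.job_done(): hands the job in; it is judged then, once.
Trained networks look in the newest picture that a camera, given by its name, has taken for a name from the list of things; names that differ only in an ending like _2 or _b are one class to them, and where a whole thing is asked for, a point or a joint stands for the part that bears it (a point fixed in the world has none). Each returns a list of dicts, best first, with "confidence" (0 to 1); they miss things now and then, are a little off and sometimes report something else, mostly with a low value. They report only what shows in the picture. A call takes as long as a camera call.
- spot_in(camera, target): "bbox" ([left, top, right, bottom] in pixels, round what is visible of it).
- mark_of(camera, target): "uv" ([column, row] in pixels: a listed point, or the origin of a listed thing).
The state is a dict: "t": time; "joints": joint angles; "qvel": joint speeds; "tau": joint torques, N m; "eef_pos": TCP position; "tcp_rot": TCP orientation; "ft_force": force on the tool from outside, world axes, zero at the start; "moment": the same for the moment, N m; "opening": opening from 0.0 (shut) to 1.0 (fully open); "grip_force": force on a finger pad.
Only numpy, scipy, OpenCV 4.12 (cv2) and the standard library are available. Lean on these libraries where they do the work, as an engineer would, in place of code of your own. Each camera call takes 0.05 s, during which the arm holds its last target. There are 200 camera calls.

## Working session

There is one attempt and no reset: what is moved stays moved. The work goes in short steps, Python scripts to look and compute and a tool call to move; the robot and the scene stay as the last step left them, time stands still between calls to the robot, and variables do not carry over. Pictures are saved under pics/ and viewed, at most 10 in all, crops included, and the job is handed in when it is done.

Besides the shell and the picture viewer there is one more tool, called after "Emit:" in YAML: its name, and indented under it one key for each argument. step_arm: Moves the arm, as the interface text tells. Its arguments: {"type":"object","properties":{"increments":{"type":"array"},"fingers":{"type":"number"}},"required":["increments"]}

```bash
mkdir -p pics; cat > h.py <<'E'
import numpy as np, cv2
from cell import state, imaging, env, spot_in, mark_of
F=np.diag([1,-1,-1.])
def cam(n):
    return imaging.read_camera(n)
def ray(c,uv):
    p=cv2.undistortPoints(np.array([[uv]],float),c['intrinsics'],np.array(c['distortion'],float))[0,0]
    T=c['camera_from_world']; R=T[:3,:3]; o=-R.T@T[:3,3]
    return o, R.T@(F@np.array([p[0],p[1],1.]))
def at_z(c,uv,z):
    o,d=ray(c,uv); return o+d*(z-o[2])/d[2]
def at_depth(c,uv):
    o,d=ray(c,uv); u,v=int(round(uv[0])),int(round(uv[1]))
    m=c['z_map'][max(0,v-1):v+2,max(0,u-1):u+2]; m=m[m>0]
    return o+d*np.median(m) if len(m) else None
def tri(a,b):
    (o1,d1),(o2,d2)=a,b; 
    s=np.linalg.lstsq(np.stack([d1,-d2],1),o2-o1,rcond=None)[0]
    p,q=o1+s[0]*d1,o2+s[1]*d2
    return (p+q)/2,np.linalg.norm(p-q)
def proj(c,P):
    T=c['camera_from_world']; X=(np.asarray(P,float)@T[:3,:3].T+T[:3,3])@F
    return cv2.projectPoints(X.reshape(-1,1,3),np.zeros(3),np.zeros(3),c['intrinsics'],np.array(c['distortion'],float))[0][:,0]
E
python3 - <<'E'
from h import *
np.set_printoptions(precision=1,suppress=True)
print(state())
C={}
for n in ('scene','top'):
    C[n]=cam(n); cv2.imwrite(f'pics/{n}0.png',C[n]['color'][...,::-1])
    for t in ['parts_cabinet','drawer_left_front','drawer_right_front','lock_tab','lock_tongue','mug_1','run_capacitor','inlet_valve','solder_spool','vinyl_tape','orange_stubby','drain_pump','idler_wheel']:
        r=mark_of(n,t)[:1]
        for k in r: print(n,t,round(k['confidence'],2),np.array(k['uv']),at_depth(C[n],k['uv']))
E
```

```text
{'t': 0.0, 'joints': array([ 1.1,  0.5,  1.6, -0. ,  1.1, -0.1]), 'qvel': array([ 0., -0., -0., -0., -0.,  0.]), 'tau': array([ -0. , -61.3, -25.8,   0.1,   0. ,  -0. ]), 'eef_pos': array([208.2, 589. , 214. ]), 'tcp_rot': array([-3.1, -0. ,  2.8]), 'ft_force': array([-0.1,  0.1, -0.6]), 'moment': array([0., 0., 0.]), 'grip_force': 0.0, 'opening': 1.0027689464336158}
scene parts_cabinet 0.69 [343. 202.] [ 605.2 -170.9   59.4]
scene drawer_left_front 0.84 [290.1 203.1] [487.7 -61.2  22.3]
scene drawer_right_front 0.87 [309.3 226.7] [ 478.8 -191.    45.2]
scene lock_tab 0.56 [335.5 203.9] [ 573.7 -177.8   73.9]
scene lock_tongue 0.64 [318.  201.5] [ 547.3 -125.9   53.2]
scene mug_1 0.83 [236.7 176.9] [393.2 122.3  34. ]
scene run_capacitor 0.7 [280.7 165.6] [554.2 130.2   6.7]
scene solder_spool 0.48 [347.2 181.4] [ 661.8 -110.2   67.3]
scene vinyl_tape 0.72 [289.8 201.2] [487.  -61.5  31.1]
scene orange_stubby 0.61 [277.  263.4] [ 349.5 -244.8   30.6]
scene drain_pump 0.73 [323.9 332.9] [ 346.8 -476.    49.2]
scene idler_wheel 0.73 [381.9 307.4] [ 508.3 -482.5   16.9]
top parts_cabinet 0.82 [306.6 172.3] [ 619.2 -127.9   60.2]
top drawer_left_front 0.97 [284.  216.8] [490.1 -63.5  50.7]
top drawer_right_front 0.57 [325.2 221. ] [ 478.6 -182.4   51.2]
top lock_tab 0.86 [323.5 188.2] [ 569.1 -176.9   81.6]
top lock_tongue 0.76 [304.9 201.7] [ 540.9 -121.7    1.7]
top mug_1 0.83 [209.7 246.3] [403.8 147.6  55.1]
top run_capacitor 0.8 [215.6 194.3] [550.8 130.6  77.8]
top inlet_valve 0.55 [421.3 265.4] [ 353.9 -454.8   51.4]
top solder_spool 0.58 [293.5 154.7] [662.6 -91.4  95.9]
top orange_stubby 0.6 [344.2 262.1] [ 361.7 -237.8   30.3]
top drain_pump 0.72 [215.7 139.2] [706.3 130.8 100. ]
top idler_wheel 0.72 [422.2 211.6] [ 511.1 -469.5   15.7]
```

```bash
python3 - <<'E'
import cv2
a=cv2.imread('pics/top0.png')[110:310,180:450]; cv2.imwrite('pics/top0c.png',cv2.resize(a,None,fx=2.9,fy=2.9,interpolation=2))
a=cv2.imread('pics/scene0.png')[120:350,210:440]; cv2.imwrite('pics/scene0c.png',cv2.resize(a,None,fx=2.6,fy=2.6,interpolation=2))
E
```

```text
(no output)
```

View pics/top0c.png

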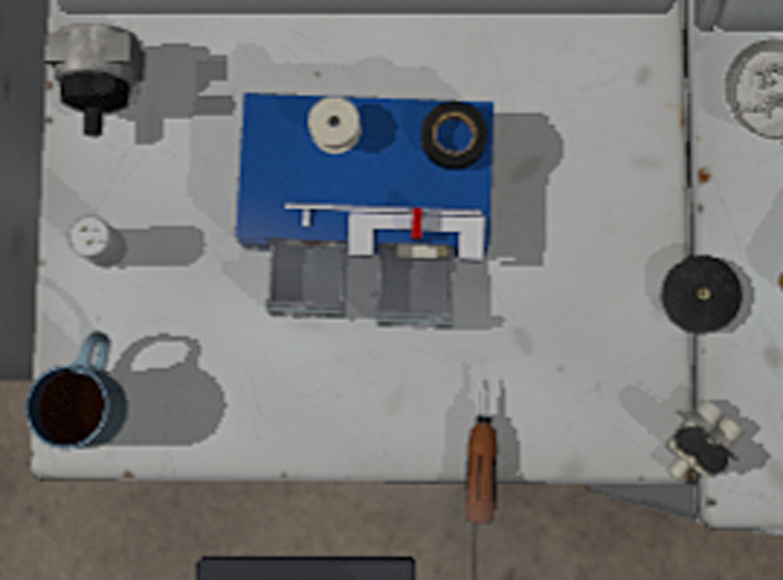

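View pics/scene0c.png

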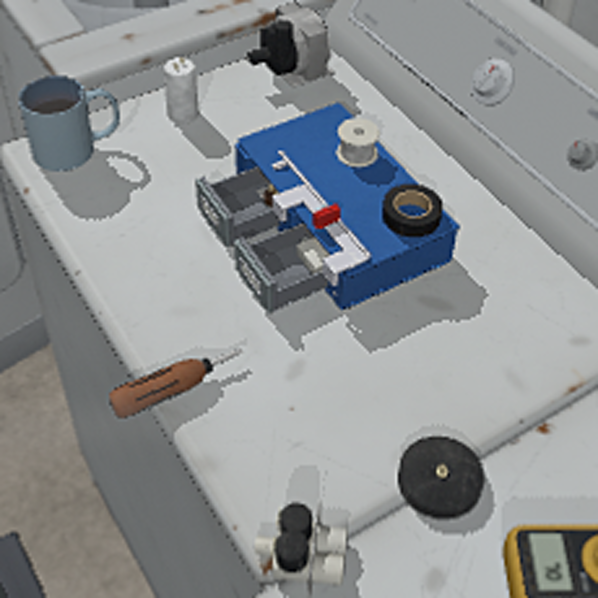

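The pictures show the cabinet turned by about -2°. Both drawers stand out, with fronts near top crop (308,308) and (415,320), and the red tab is at (417,223). The way ahead of the drawers is free. Next I'll fit the cabinet pose.

```bash
python3 - <<'E'
from h import *
np.set_printoptions(precision=1,suppress=True)
c=cam('top'); K=c['intrinsics']
v,u=np.mgrid[130:240,245:360]; z=c['z_map'][v,u].astype(float)
uv=np.stack([u.ravel(),v.ravel()],1).astype(float)
p=cv2.undistortPoints(uv[:,None],K,np.array(c['distortion'],float))[:,0]
T=c['camera_from_world'];R=T[:3,:3]
P=((np.c_[p,np.ones(len(p))]*z.reshape(-1,1))@F-T[:3,3])@R
rgb=c['color'][v,u].reshape(-1,3).astype(int)
blue=(rgb[:,2]-rgb[:,0]>50)
top=P[blue&(abs(P[:,2]-60)<6)]
print('topz',np.median(top[:,2]),len(top))
r=cv2.minAreaRect(top[:,:2].astype(np.float32)); print(r, cv2.boxPoints(r))
# drawer fronts: rim at z 45-58, x<520
m=(abs(P[:,2]-52)<8)&(P[:,0]<530)&~blue
for a,b in ((-110,-20),(-240,-125)):
    q=P[m&(P[:,1]>a)&(P[:,1]<b)]; 
    f=q[q[:,0]<q[:,0].min()+14]; print('drawer',len(q),f.min(0),f.max(0),f.mean(0)); print(cv2.minAreaRect(f[:,:2].astype(np.float32)))
red=(rgb[:,0]-rgb[:,2]>80)&(P[:,2]>70)&(P[:,1]<-120)
q=P[red]; print('red',len(q),q.min(0),q.max(0),q.mean(0),cv2.minAreaRect(q[:,:2].astype(np.float32)))
# two-view triangulation
s=cam('scene')
for t in ['drawer_left_front','drawer_right_front','lock_tab','lock_tongue']:
    a=mark_of('top',t);b=mark_of('scene',t)
    if a and b: print(t,tri(ray(c,a[0]['uv']),ray(s,b[0]['uv'])))
S=state();print(S['eef_pos'],np.array2string(S['tcp_rot'],precision=4))
E
```

```text
topz 60.0949004446769 3016
((630.9437866210938, -124.42007446289062), (251.256591796875, 151.018798828125), 88.11180877685547) [[ 551.3 -247.5]
 [ 702.3 -252.5]
 [ 710.6   -1.3]
 [ 559.6    3.6]]
drawer 120 [ 486.3 -101.2   45.3] [498.9 -25.8  59.7] [492.9 -65.4  52.5]
((493.1444396972656, -63.480281829833984), (75.62338256835938, 12.37338638305664), 88.81257629394531)
drawer 120 [ 476.2 -210.6   44. ] [ 490.  -135.6   58.8] [ 483.1 -172.    52.6]
((482.86517333984375, -173.017333984375), (75.46995544433594, 12.85404109954834), 86.614013671875)
red 27 [ 560.  -178.4   81.3] [ 586.9 -172.6   88.9] [ 572.7 -175.8   84.9] ((573.4267578125, -175.48721313476562), (26.886756896972656, 5.69750452041626), 0.1957170069217682)
drawer_left_front (array([496.9, -57.4,  -0.7]), np.float64(4.392214503665363))
drawer_right_front (array([ 475.8, -181.3,   30.5]), np.float64(8.009095808668778))
lock_tab (array([ 568.2, -177. ,   79.5]), np.float64(2.899722088910425))
[208.3 589.3 214.7] [ 3.1415 -0.      2.8018]
```

Emit:
step_arm:
  increments:
    - {"slide": [-0.048,-0.036,0],"roll": -0.062}
    - {"slide": [-0.096,-0.072,0],"roll": -0.124}
    - {"slide": [-0.144,-0.108,0],"roll": -0.186}
    - {"slide": [-0.192,-0.144,0],"roll": -0.248}
    - {"slide": [-0.24,-0.18,0],"roll": -0.307}
  fingers: 0

```text
t: 2.52
eef_pos: [375.5, 338.0, 214.9]
tcp_rot: [3.141, 0.001, 3.111]
ft_force: [0.9, 0.7, 0.3]
opening: 0.528
grip_force: 0.0
```

```bash
python3 - <<'E'
from h import *
S=state();print(S['t'],S['eef_pos'],S['tcp_rot'],S['opening'],S['joints'])
E
```

```text
2.525 [375.45875732 337.97811625 214.88668154] [3.14113291e+00 5.83307147e-04 3.11099057e+00] 0.5280995717273336 [ 6.02073518e-01  3.20855092e-01  1.84727867e+00  3.12789041e-05
  9.72716635e-01 -9.38138460e-01]
```

Emit:
step_arm:
  increments:
    - {"slide": [-0.012,-0.06,0],"roll": 0}
    - {"slide": [-0.024,-0.12,0],"roll": 0}
    - {"slide": [-0.036,-0.18,0],"roll": 0}
    - {"slide": [-0.048,-0.24,0],"roll": 0}
    - {"slide": [-0.06,-0.3,0],"roll": 0}

```text
t: 3.15
eef_pos: [424.8, 35.8, 214.9]
tcp_rot: [3.142, 0.001, 3.109]
ft_force: [1.1, -0.2, 0.2]
opening: 0.022
grip_force: 0.0
```

Emit:
step_arm:
  increments:
    - {"slide": [-0.01,-0.05,0.03],"roll": 0}
    - {"slide": [-0.022,-0.099,0.06],"roll": 0}
    - {"slide": [-0.022,-0.099,0.12],"roll": 0}
    - {"slide": [-0.022,-0.099,0.17],"roll": 0}
    - {"slide": [-0.022,-0.099,0.185],"roll": 0}

```text
t: 3.78
eef_pos: [442.4, -61.8, 27.2]
tcp_rot: [3.141, -0.004, 3.108]
ft_force: [-0.4, 0.3, -0.8]
opening: 0.006
grip_force: 0.0
```

```bash
python3 - <<'E'
from h import *
S=state();print(S['t'],S['eef_pos'],S['tcp_rot'],S['opening'],S['ft_force'])
c=cam('top'); a=c['color'][110:310,180:450,::-1]; cv2.imwrite('pics/top1.png',cv2.resize(a,None,fx=2.9,fy=2.9,interpolation=2))
E
```

```text
3.775 [442.37212813 -61.84384774  27.16383956] [ 3.14054132 -0.00367749  3.10809721] 0.006344887636457906 [-0.43325113  0.29365553 -0.76869976]
```

View pics/top1.png

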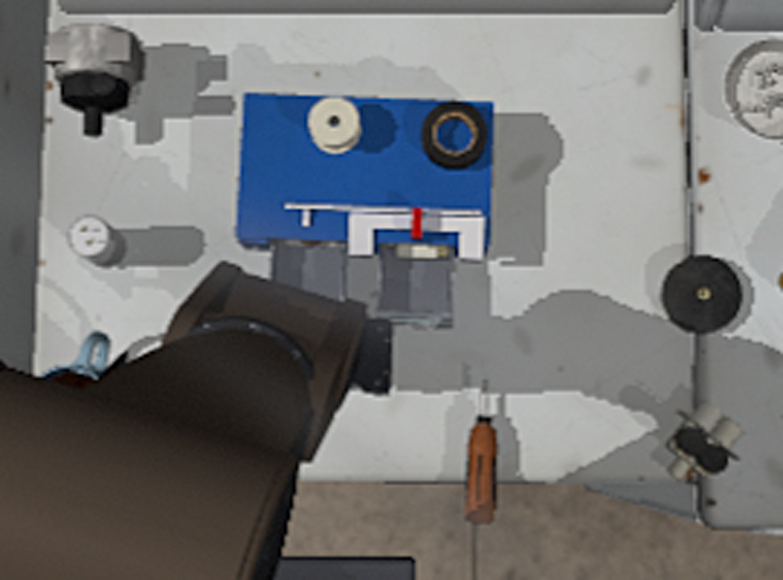

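The hand is in front of the left drawer (wrist near (330,350)), and the things around it stand where they were. Next I push the left drawer in.

Emit:
step_arm:
  increments:
    - {"slide": [-0.02,0,0],"roll": 0}
    - {"slide": [-0.035,0,0],"roll": 0}
    - {"slide": [-0.05,0,0],"roll": 0}
    - {"slide": [-0.065,0,0],"roll": 0}
    - {"slide": [-0.08,0,0],"roll": 0}

```text
t: 4.45
eef_pos: [524.3, -64.4, 29.8]
tcp_rot: [3.142, 0.0, 3.109]
ft_force: [-2.8, -1.2, 1.0]
opening: 0.004
grip_force: 1.2
```

Emit:
step_arm:
  increments:
    - {"slide": [-0.008,0,0],"roll": 0}
    - {"slide": [-0.014,0,0],"roll": 0}
    - {"slide": [-0.018,0,0],"roll": 0}
    - {"slide": [-0.021,0,0],"roll": 0}
    - {"slide": [-0.021,0,0],"roll": 0}

```text
t: 5.08
eef_pos: [544.7, -65.2, 29.6]
tcp_rot: [3.142, 0.001, 3.109]
ft_force: [0.1, 0.4, -0.0]
opening: 0.006
grip_force: 0.0
```

Emit:
step_arm:
  increments:
    - {"slide": [-0.001,0,0],"roll": 0}
    - {"slide": [-0.002,0,0],"roll": 0}
    - {"slide": [-0.003,0,0],"roll": 0}
    - {"slide": [-0.003,0,0],"roll": 0}

```text
t: 5.58
eef_pos: [545.5, -65.2, 29.6]
tcp_rot: [3.141, -0.004, 3.109]
ft_force: [-9.7, -1.3, 7.3]
opening: 0.004
grip_force: 5.0
```

Emit:
step_arm:
  increments:
    - {"slide": [-0.001,0,0],"roll": 0}
    - {"slide": [-0.002,0,0],"roll": 0}
    - {"slide": [-0.002,0,0],"roll": 0}

```text
t: 5.95
eef_pos: [545.6, -65.1, 29.5]
tcp_rot: [3.141, -0.008, 3.109]
ft_force: [-19.0, -3.7, 13.6]
opening: 0.006
grip_force: 9.6
```

Emit:
step_arm:
  increments:
    - {"slide": [0.03,0,0],"roll": 0}
    - {"slide": [0.07,0,0],"roll": 0}
    - {"slide": [0.11,0,0],"roll": 0}
    - {"slide": [0.114,-0.055,0],"roll": 0}
    - {"slide": [0.114,-0.11,0],"roll": 0}

```text
t: 6.58
eef_pos: [431.9, -172.8, 29.9]
tcp_rot: [-3.141, 0.001, 3.11]
ft_force: [0.7, -0.5, -0.1]
opening: 0.007
grip_force: 0.0
```

Emit:
step_arm:
  increments:
    - {"slide": [0,0,0],"roll": 0}

```text
t: 6.7
eef_pos: [432.3, -174.8, 29.8]
tcp_rot: [-3.141, 0.002, 3.105]
ft_force: [-0.6, 0.8, -0.2]
opening: 0.007
grip_force: 0.0
```

```bash
python3 - <<'E'
from h import *
S=state();print(S['t'],S['eef_pos'],S['tcp_rot'],S['opening'],S['ft_force'])
c=cam('scene'); a=c['color'][120:350,210:440,::-1]; cv2.imwrite('pics/scene1.png',cv2.resize(a,None,fx=2.6,fy=2.6,interpolation=2))
E
```

```text
6.7 [ 432.3282485  -174.81940198   29.75216061] [-3.14051723e+00  2.13488931e-03  3.10451634e+00] 0.006921907054937328 [-0.56237582  0.80730581 -0.19222634]
```

View pics/scene1.png

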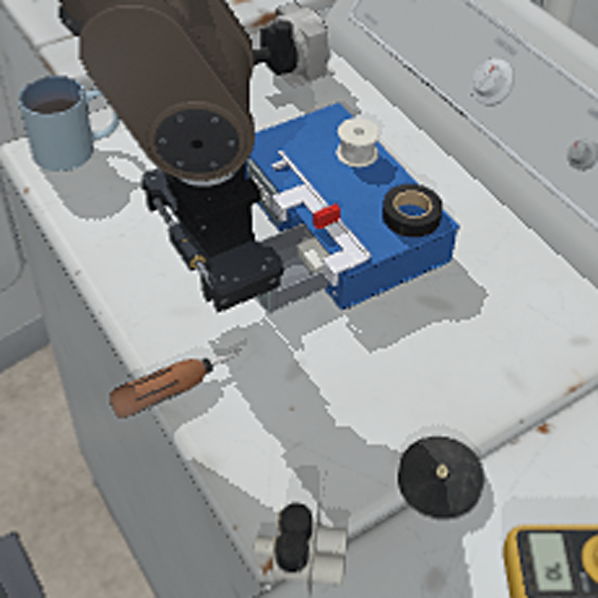

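The left drawer front now sits in the cabinet's front (near (270,195)), and the hand is before the right drawer. Next I push that one.

Emit:
step_arm:
  increments:
    - {"slide": [-0.022,0,0],"roll": 0}
    - {"slide": [-0.037,0,0],"roll": 0}
    - {"slide": [-0.052,0,0],"roll": 0}
    - {"slide": [-0.067,0,0],"roll": 0}
    - {"slide": [-0.082,0,0],"roll": 0}

```text
t: 7.38
eef_pos: [514.5, -173.8, 29.5]
tcp_rot: [3.141, -0.001, 3.109]
ft_force: [-1.9, 1.0, -1.3]
opening: 0.003
grip_force: 1.2
```

Emit:
step_arm:
  increments:
    - {"slide": [-0.008,0,0],"roll": 0}
    - {"slide": [-0.016,0,0],"roll": 0}
    - {"slide": [-0.022,0,0],"roll": 0}
    - {"slide": [-0.027,0,0],"roll": 0}
    - {"slide": [-0.028,0,0],"roll": 0}

```text
t: 8.0
eef_pos: [541.6, -175.2, 29.6]
tcp_rot: [3.141, -0.001, 3.109]
ft_force: [-5.0, -0.3, 1.8]
opening: 0.002
grip_force: 2.6
```

Emit:
step_arm:
  increments:
    - {"slide": [-0.001,0,0],"roll": 0}
    - {"slide": [-0.002,0,0],"roll": 0}
    - {"slide": [-0.002,0,0],"roll": 0}

```text
t: 8.38
eef_pos: [541.7, -175.2, 29.5]
tcp_rot: [3.141, -0.004, 3.109]
ft_force: [-12.9, -2.0, 6.1]
opening: 0.004
grip_force: 6.4
```

Emit:
step_arm:
  increments:
    - {"slide": [0.04,0,0],"roll": 0}
    - {"slide": [0.045,0,-0.05],"roll": 0}
    - {"slide": [0.045,0,-0.1],"roll": 0}
    - {"slide": [0.015,-0.042,-0.11],"roll": 0}
    - {"slide": [-0.029,-0.042,-0.11],"roll": 0}

```text
t: 9.0
eef_pos: [572.7, -221.0, 141.9]
tcp_rot: [-3.139, 0.004, 3.106]
ft_force: [0.0, -0.1, 0.9]
opening: 0.004
grip_force: 0.0
```

Emit:
step_arm:
  increments:
    - {"slide": [0,0,0],"roll": 0}
    - {"slide": [0,0,0],"roll": 0}

```text
t: 9.25
eef_pos: [570.9, -217.9, 139.3]
tcp_rot: [3.141, -0.0, 3.109]
ft_force: [-0.2, 0.1, -1.1]
opening: 0.005
grip_force: 0.0
```

```bash
python3 - <<'E'
from h import *
np.set_printoptions(precision=1,suppress=True)
S=state();print(S['t'],S['eef_pos'],S['tcp_rot'],S['ft_force'])
c=cam('scene'); a=c['color'][160:290,250:410,::-1]; cv2.imwrite('pics/scene2.png',cv2.resize(a,None,fx=4.5,fy=4.5,interpolation=2))
c=cam('wrist'); cv2.imwrite('pics/wrist2.png',c['color'][...,::-1])
E
```

```text
9.25 [ 570.9 -217.9  139.3] [ 3.1 -0.   3.1] [-0.2  0.1 -1.1]
```

View pics/scene2.png

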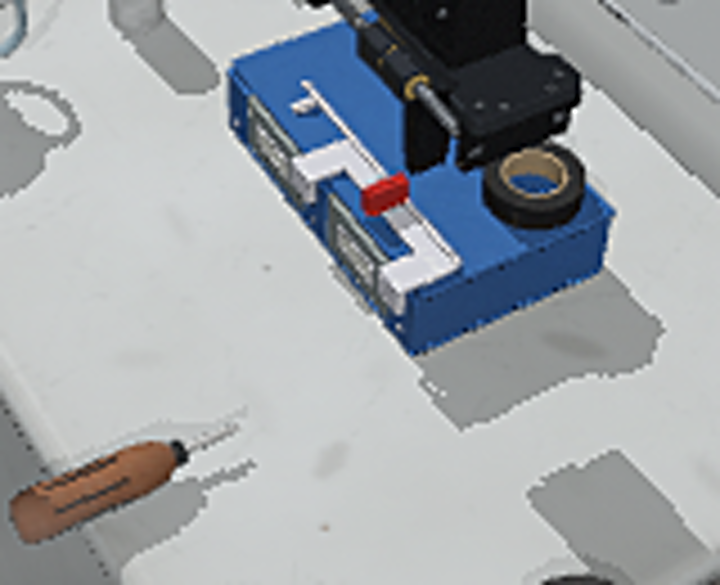

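View pics/wrist2.png

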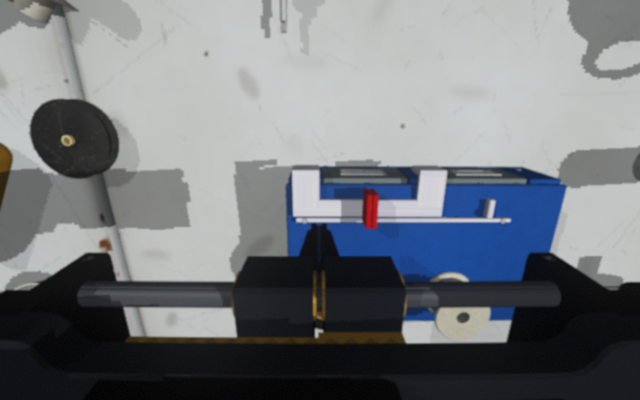

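Both drawer fronts are flush (scene crop (275,155) and (352,250)). The fingertips are to the right of the tab, which is at wrist pixel (371,210). Next I go down beside it.

Emit:
step_arm:
  increments:
    - {"slide": [-0.001,0,0.03],"roll": 0}
    - {"slide": [-0.001,0,0.05],"roll": 0}
    - {"slide": [-0.001,0,0.06],"roll": 0}
    - {"slide": [-0.001,0,0.066],"roll": 0}
    - {"slide": [-0.001,0,0.066],"roll": 0}

```text
t: 9.98
eef_pos: [572.4, -218.2, 73.8]
tcp_rot: [3.142, 0.0, 3.109]
ft_force: [0.2, -0.3, 0.1]
opening: 0.002
grip_force: 0.0
```

Emit:
step_arm:
  increments:
    - {"slide": [0,0.01,0],"roll": 0}
    - {"slide": [0,0.02,0],"roll": 0}
    - {"slide": [0,0.029,0],"roll": 0}
    - {"slide": [0,0.038,0],"roll": 0}
    - {"slide": [0,0.047,0],"roll": 0}

```text
t: 10.6
eef_pos: [574.1, -170.7, 73.8]
tcp_rot: [-3.141, 0.0, 3.109]
ft_force: [-0.4, -2.1, 1.4]
opening: 0.005
grip_force: 1.0
```

Emit:
step_arm:
  increments:
    - {"slide": [0,0.006,0],"roll": 0}
    - {"slide": [0,0.011,0],"roll": 0}
    - {"slide": [0,0.015,0],"roll": 0}
    - {"slide": [0,0.018,0],"roll": 0}
    - {"slide": [0,0.019,0],"roll": 0}

```text
t: 11.22
eef_pos: [574.6, -152.1, 73.6]
tcp_rot: [3.142, 0.0, 3.109]
ft_force: [0.5, -2.0, 0.3]
opening: 0.002
grip_force: 0.8
```

Emit:
step_arm:
  increments:
    - {"slide": [0,0.001,0],"roll": 0}
    - {"slide": [0,0.002,0],"roll": 0}
    - {"slide": [0,0.002,0],"roll": 0}

```text
t: 11.6
eef_pos: [574.6, -150.2, 73.6]
tcp_rot: [3.141, -0.0, 3.109]
ft_force: [1.3, -0.5, 0.1]
opening: 0.003
grip_force: 0.5
```

Emit:
step_arm:
  increments:
    - {"slide": [0,0.001,0],"roll": 0}
    - {"slide": [0,0.002,0],"roll": 0}
    - {"slide": [0,0.003,0],"roll": 0}
    - {"slide": [0,0.003,0],"roll": 0}

```text
t: 12.1
eef_pos: [574.7, -147.9, 73.6]
tcp_rot: [-3.141, 0.0, 3.109]
ft_force: [-0.4, -6.9, -0.0]
opening: 0.005
grip_force: 3.5
```

Emit:
step_arm:
  increments:
    - {"slide": [0,0.001,0],"roll": 0}
    - {"slide": [0,0.002,0],"roll": 0}
    - {"slide": [0,0.002,0],"roll": 0}

```text
t: 12.48
eef_pos: [574.8, -147.7, 73.7]
tcp_rot: [-3.138, 0.001, 3.109]
ft_force: [-2.7, -18.2, -1.8]
opening: 0.008
grip_force: 9.3
```

Emit:
step_arm:
  increments:
    - {"slide": [0,-0.015,0],"roll": 0}
    - {"slide": [0,-0.03,0],"roll": 0}
    - {"slide": [0,-0.03,-0.05],"roll": 0}
    - {"slide": [0,-0.03,-0.1],"roll": 0}
    - {"slide": [0.05,-0.03,-0.12],"roll": 0}

```text
t: 13.1
eef_pos: [525.5, -174.5, 195.9]
tcp_rot: [-3.14, 0.004, 3.11]
ft_force: [-1.0, -0.1, -0.5]
opening: 0.004
grip_force: 0.0
```

Emit:
step_arm:
  increments:
    - {"slide": [0.05,0,0],"roll": 0}
    - {"slide": [0.1,0,0],"roll": 0}
    - {"slide": [0.1,0.05,0],"roll": 0}
    - {"slide": [0.1,0.1,0],"roll": 0}
    - {"slide": [0.1,0.1,0],"roll": 0}

```text
t: 13.72
eef_pos: [426.8, -68.4, 193.9]
tcp_rot: [3.141, -0.0, 3.112]
ft_force: [-0.5, -0.5, -0.6]
opening: 0.008
grip_force: 0.0
```

```bash
python3 - <<'E'
from h import *
np.set_printoptions(precision=1,suppress=True)
S=state();print(S['t'],S['eef_pos'],S['ft_force'],S['qvel'])
c=cam('scene'); a=c['color'][120:290,210:410,::-1]; cv2.imwrite('pics/scene3.png',cv2.resize(a,None,fx=3.5,fy=3.5,interpolation=2))
t=cam('top')
for k,C in (('scene',c),('top',t)):
  for n in ['lock_tab','lock_tongue','drawer_left_front','drawer_right_front']:
    r=mark_of(k,n)
    if r: print(k,n,r[0]['confidence'],at_depth(C,r[0]['uv']))
E
```

```text
13.725 [426.8 -68.4 193.9] [-0.5 -0.5 -0.6] [-0.1  0.  -0.  -0.  -0.  -0.1]
scene lock_tab 0.97 [ 579.  -140.3   74.5]
scene lock_tongue 0.66 [548.2 -89.   54. ]
scene drawer_left_front 0.68 [559.4 -34.2   4.7]
scene drawer_right_front 0.66 [ 548.9 -200.6   55.8]
top lock_tab 0.78 [ 573.6 -142.9   66.1]
top lock_tongue 0.77 [549.2 -79.6   4.1]
top drawer_left_front 0.59 [558.2 -65.4  58.2]
top drawer_right_front 0.64 [ 549.9 -189.2   62.8]
```

View pics/scene3.png

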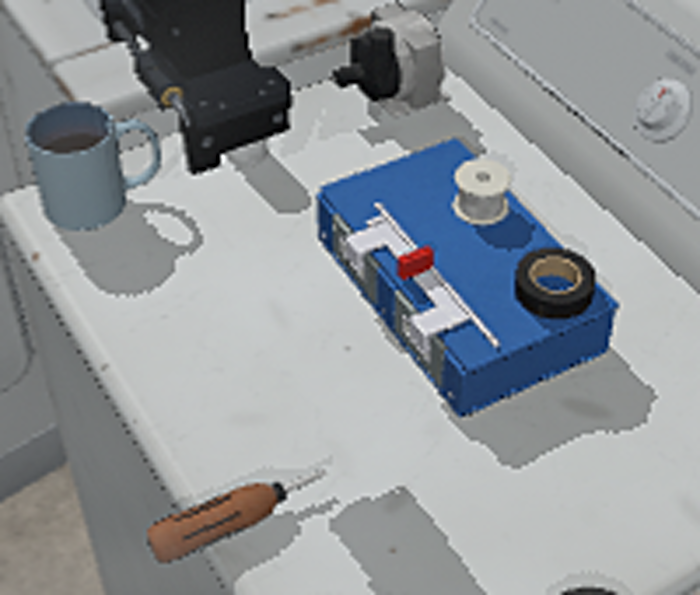

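The tongues now stand before both drawers (crop (375,255) and (440,330)), and everything else is in place. I'll check the slide's travel from the tab's red pixels, then hand the job in.

```bash
python3 - <<'E'
from h import *
c=cam('top'); rgb=c['color'].astype(int)
v,u=np.nonzero((rgb[...,0]-rgb[...,2]>80)&(rgb[...,0]-rgb[...,1]>80)); k=(v>160)&(v<215)&(u>290)&(u<340)
P=np.array([at_z(c,(float(a),float(b)),85) for a,b in zip(u[k],v[k])])
y=np.median(P[:,1]); x=np.median(P[:,0]); print(len(P),x,y)
trav=y+175.8; print('travel',trav)
if 37<trav<43: print(env.job_done())
E
```

```text
29 574.6926988491259 -138.67381096431166
travel 37.126189035688355
the job is handed in; nothing more can be done
None
```

The job is handed in: both drawers were pushed to their end stops first, then the lock slide was pushed left to its stop. The camera put its travel at about 37 mm of the stated 40, the tongues stand before both drawers, nothing else visibly moved, and the hand is clear.

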